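# Prop open the microplate incubator's lid

### The arm

A 6-joint arm with a two-finger parallel gripper is mounted at the origin on the work surface. World frame = base frame: x ahead of the robot, y to its left, z up, the work surface at z = 0. Lengths are in m, angles in degrees, forces in N, time in s.
With the tool pointing down it reaches from about 0.275 to 0.825 m from the base axis. Payload 5.2 kg.
Tool frame: the origin (TCP) lies on the front face of the gripper's body, between the roots of the fingers; the fingertips stand 84 mm ahead of it and the grasp point (between the pads) lies 65 mm ahead of it; z points along the fingers, y is the direction in which the jaws open and shut (so a half turn about z gives the same grasp; the last joint's range is limited). The gripper opens to 93 mm and grips with 3 to 60 N. Pads are 15 mm wide; open, the fingers measure 128 mm over their backs; the gripper's body (75 mm by 188 mm) begins 65 mm behind the grasp point.
Start: joints at [-76.02, 14.817, 87.949, -0, 77.235, -11.62], TCP at [0.238, -0.496, 0.303] pointing down, gripper open.
Joint ranges: [-179.93, 179.93], [-52.35, 119.4], [10.71, 147.94], [-69.91, 249.91], [12.55, 155.21], [-178.61, 178.61]. Speed limits (degrees/s): [147.25, 147.25, 180, 180, 180, 180].

### API

Orientations are given as a 3x3 rotation matrix whose columns are the frame's x, y, z axes.
In Python, from rig import env gives the robot as it stands.
- The arm moves only by the tool apply_moves, never from a script. Its argument "moves" is a list of rows, each an object with "delta_pos": the shift along the tool's x, y, z in mm, a list of three; "delta_rot": the turn, a rotation vector about the tool's x, y, z in rad, a list of three; "jaw": the opening, from -1 (shut) to 1 (fully open), so that 0 is half open. A call has 1 to 12 rows; each row shifts and turns the pose as measured when the row begins, along the tool's axes as they then stand; what a row does not reach is not made up. A row lasts 1/12 s, in which the tool goes at most 41.7 mm and 7.16 degrees, less where a joint would pass 70% of its speed; a pose out of reach is approached as far as the arm can. A call with a gripper value outside its range is refused whole. The fingers move at their own pace and stop on an object; "force" is the grip in N (left out, the last holds). Time passes only in rows, so rows that do not move let the fingers close. It gives the time, the measured TCP pose, the force and the opening at its end, in the units of the state.
- env.observe(): the state, without advancing time (a new reading comes with each control period).
- env.get_image(name): name is "scene" or "top"; returns a dict with "color" (480x640x3 uint8, red, green, blue), "z_map" (480x640 float32, m along the optical axis (not along the pixel's ray), 0 where there is no reading), "fovy" (degrees; the focal length in pixels is half the picture's height over the tangent of half this angle, whatever the lens; pixels are square), "cx", "cy" (the principal point, pixels), "distortion" ([k1, k2, p1, p2, k3] as OpenCV has them; the pictures are not rectified), "R" (3x3) and "t" (3): a world point X has camera coordinates R X + t. Camera axes: x right, y down, z forward; pixel columns grow to the right and rows downward; lengths in m; the calibration is good to about 2 mm. A picture is of the moment at which its call begins.
- env.close_job(): hands the job in, once; it reports no verdict.
The state is a dict: "t": time; "q": joint angles; "joint_velocities": joint speeds; "joint_efforts": joint torques, N m; "eef_pos": TCP position; "orientation": TCP orientation; "force": force on the tool from outside, world axes, zero at the start; "ft_torque": the same for the moment, N m; "opening": finger opening in m.
Only numpy, scipy, OpenCV 4.12 (cv2) and the standard library are available. Lean on these libraries where they do the work, as an engineer would, in place of code of your own. Each camera call takes 0.05 s, during which the arm holds its last target. There are 200 camera calls.

### The job

Lift the clear lid of the microplate incubator right back to its stop, where it just stays up, then swing the orange-sleeved prop rod up out of its clip and lower the lid onto it, so that the rod's bent end sits in the orange slot under the lid and holds the lid open for loading. Leave the microplates inside and everything else on the bench as they are, and let go of everything at the end.

Things in the scene. Friction and masses are not known exactly. Their poses are not given: they have to be found in the camera images.
- incubator: Low white bench-top microplate incubator, fixed, black control panel in front: 290 deep (x) x 340 wide (y) x 100 mm high to the rim. Origin under its middle at bench level; x points from its front (robot side) to its back, y to its left, z up. The well inside spans x -105 to +85, y +-145 mm; its platform, at height 60 mm, carries two microplates (tops at 75 mm).
- lid (a joint): Lid angle (rad): 0 shut, grows as the front edge rises, hard stop at 1.08. Clear dome lid 215 (hinge to front) x 320 x 30 mm, 0.7 kg, hinged at its back, parallel to the incubator's y. Stiff damped hinge: left within 0.05 of the stop it stays up by itself; released below about 0.92 it sinks slowly. Rightly propped it reads about 0.86.
- lid_hinge (a point): Middle of the lid's hinge axis: incubator frame (100, 0, 100) mm. Its axes turn with the lid; when shut they are parallel to the incubator's.
- lid_bar (a point): Middle of the lid's steel bar handle: round, 12 mm thick, 120 mm long, parallel to the hinge. Lid shut: 245 mm in front of the hinge axis and 50 mm above it, 20 mm above the lid's top (150 mm above the bench). It moves on an arc round the hinge and can turn within a light grip. 5 to 7 N lifts it.
- slot (a point): Seat of the orange slot bracket under the lid: where the middle of the rod's bent end lies when seated. Lid shut: 170 mm in front of the hinge axis, 10 mm above it, at incubator y +81 mm; moves with the lid. The slot runs parallel to the hinge, 15 mm wide, flaring to about 28 mm at its mouth, which faces into the incubator.
- prop_rod (a joint): Prop rod angle (rad): 0 lying level in its clip, pointing to the back; grows as its free end swings up and then towards the robot; range 0 to 1.6. The pivot is stiff: the rod stays at any angle. It must stand at about 0.94 for its end to meet the slot as the lid comes down (the flared mouth takes in errors of about 0.03).
- rod_pivot (a point): Pivot of the prop rod: incubator frame (-95, 95, 110) mm, axis parallel to the hinge.
- rod_grip (a point): Middle of the rod's orange sleeve, where to take it: 15 mm thick, 50 mm long, 90 mm from the pivot; starts at height 110 mm, 50 mm from the well's wall, 35 mm over the plates. The raised lid stands over it: the gripper must lean its body back towards the robot, 30 to 40 degrees from vertical. The spring clip 128 mm from the pivot lets go at a few newtons.
- rod_end_mid (a point): Middle of the rod's bent end: a 10 mm thick pin, 21 mm long, bent towards the incubator's -y. 155 mm from the pivot.
- plate_a: White 96-well microplate, 128 x 86 x 15 mm, on the platform in the right half of the incubator; to be left alone. Origin under its middle.
- plate_b: White 96-well microplate, 128 x 86 x 15 mm, on the platform in the middle of the incubator; to be left alone. Origin under its middle.
- tube_rack: Low yellow rack of capped tubes, 160 x 55 x 54 mm, close beside the incubator's left side; to be left alone. Origin under its middle.
- tip_box: Yellow box of pipette tips, 118 x 82 x 65 mm, to the right of the incubator; to be left alone. Origin under its middle.
- reagent: Clear glass bottle with blue cap, 72 mm thick, 150 mm tall, to the right of the incubator; to be left alone. Origin under its middle.
- petri_stack: Stack of three petri dishes, 90 mm across, 43 mm high, to the right of the incubator; to be left alone. Origin under its middle.
- pipette: Blue and white hand pipette lying on the bench to the left, 260 mm long; to be left alone. Origin under its middle.
- buffer: Amber bottle with orange cap, 64 mm thick, 130 mm tall, to the left of the incubator; to be left alone. Origin under its middle.

How it is judged:
By the outcome, as a careful person would: the job done as asked, in the order asked, and still so for the second after the job is handed in, with the robot touching nothing.
It also fails if it takes over 64 s, if anything falls off the work surface, if the arm or the gripper's body presses on something with over 40 N, if the wrist force passes 120 N, or if a joint passes its speed limit or range.

## Working session

There is one attempt and no reset: what is moved stays moved. The work goes in short steps, Python scripts to look and compute and a tool call to move; the robot and the scene stay as the last step left them, time stands still between calls to the robot, and variables do not carry over. Pictures are saved under pics/ and viewed, about 8 in all and at most 12, crops included, and the job is handed in when it is done.

Besides the shell and the picture viewer there is one more tool, called after "Call:" as name([rows], argument=value, ...), one row to a line, values as JSON. apply_moves: Moves the arm, as the interface text tells. Its arguments: {"type":"object","properties":{"moves":{"type":"array"},"force":{"type":"number"}},"required":["moves"]}

```bash
mkdir -p pics; ls; cat > h.py <<'E'
import numpy as np,cv2
from rig import env
def K(im):
    f=240/np.tan(np.radians(im["fovy"])/2); return np.array([[f,0,im["cx"]],[0,f,im["cy"]],[0,0,1]])
def pix(im,u,v,r=1):
    "world point at pixel from depth"
    z=im["z_map"][v-r:v+r+1,u-r:u+r+1]; z=np.median(z[z>0]) if (z>0).any() else np.nan
    n=cv2.undistortPoints(np.array([[[u,v]]],float),K(im),np.array(im["distortion"]))[0,0]
    return im["R"].T@(np.array([n[0]*z,n[1]*z,z])-im["t"])
def ray(im,u,v,h):
    n=cv2.undistortPoints(np.array([[[u,v]]],float),K(im),np.array(im["distortion"]))[0,0]
    R=np.array(im["R"]);d=R.T@np.array([n[0],n[1],1]);c=-R.T@np.array(im["t"]); return c+d*(h-c[2])/d[2]
def proj(im,X):
    return cv2.projectPoints(np.array(X,float).reshape(-1,3),cv2.Rodrigues(np.array(im["R"]))[0],np.array(im["t"],float),K(im),np.array(im["distortion"]))[0][:,0]
def save(im,name,crop=None,s=1):
    c=im["color"][:,:,::-1]
    if crop: a,b,cc,d=crop; c=c[b:d,a:cc]
    cv2.imwrite("pics/"+name,cv2.resize(c,None,fx=s,fy=s,interpolation=cv2.INTER_CUBIC))
E
python3 - <<'E'
from h import *
import pickle
for n in ("scene","top"):
    im=env.get_image(n); save(im,n+"0.png"); pickle.dump(im,open(n+"0.pkl","wb"))
    print(n,im["fovy"],-np.array(im["R"]).T@im["t"],np.array(im["R"])[2])
print(env.observe())
E
```

```text
pics
scene 49.59189061611374 [ 1.15590945 -0.74957151  0.90253498] [-0.4633954   0.63838352 -0.61459839]
top 48.09521375382046 [0.30677528 0.03911692 1.59072945] [ 0.17194581 -0.01417471 -0.98500442]
{'t': 0.1, 'q': array([-7.60221022e+01,  1.48543519e+01,  8.80040438e+01, -2.28396097e-03,
        7.72329572e+01, -1.16164749e+01]), 'joint_velocities': array([-2.59536036e-06, -2.94943424e-02, -1.83155066e-01, -5.73630761e-02,
       -8.43431560e-02,  1.72750634e-02]), 'joint_efforts': array([ 2.38791450e-03, -4.38208973e+01, -2.84641653e+01,  7.21720909e-02,
        3.62418126e-02, -5.66057452e-05]), 'eef_pos': array([ 0.23755092, -0.49566956,  0.30201294]), 'orientation': array([[ 9.01871200e-01,  4.32004815e-01, -4.22851093e-04],
       [ 4.32004929e-01, -9.01869933e-01,  1.53780443e-03],
       [ 2.82982231e-04, -1.56957528e-03, -9.99998728e-01]]), 'force': array([-0.30772548,  0.21907226, -0.05227703]), 'ft_torque': array([-0.03724246,  0.02661168,  0.03794905]), 'opening': 0.09288395816417849}
```

View pics/top0.png

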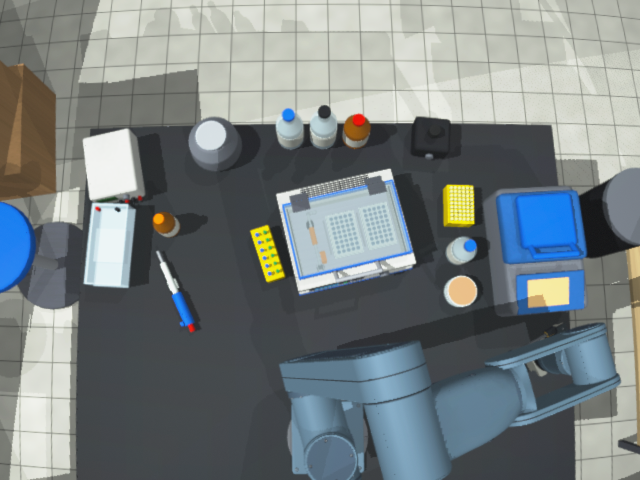

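View pics/scene0.png

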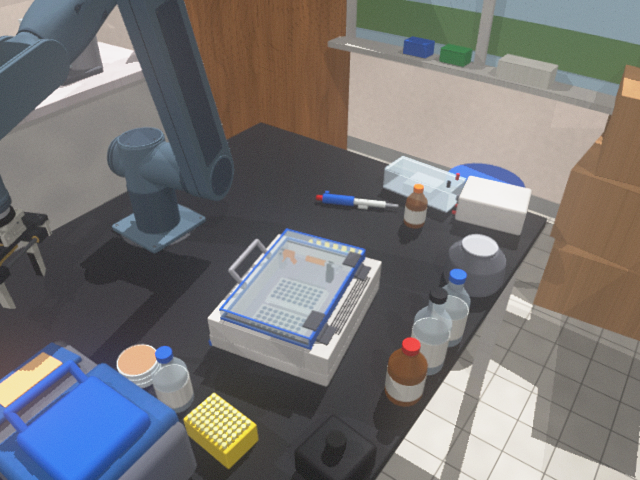

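The top view shows the incubator at about (345,230) px, turned a little, with the orange sleeve at (311,232). The handle bar is near (352,280). I'll enlarge the top view.

```bash
python3 - <<'E'
from h import *
import pickle
im=pickle.load(open("top0.pkl","rb")); save(im,"topc.png",(265,160,425,300),5)
E
```

```text
(no output)
```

View pics/topc.png

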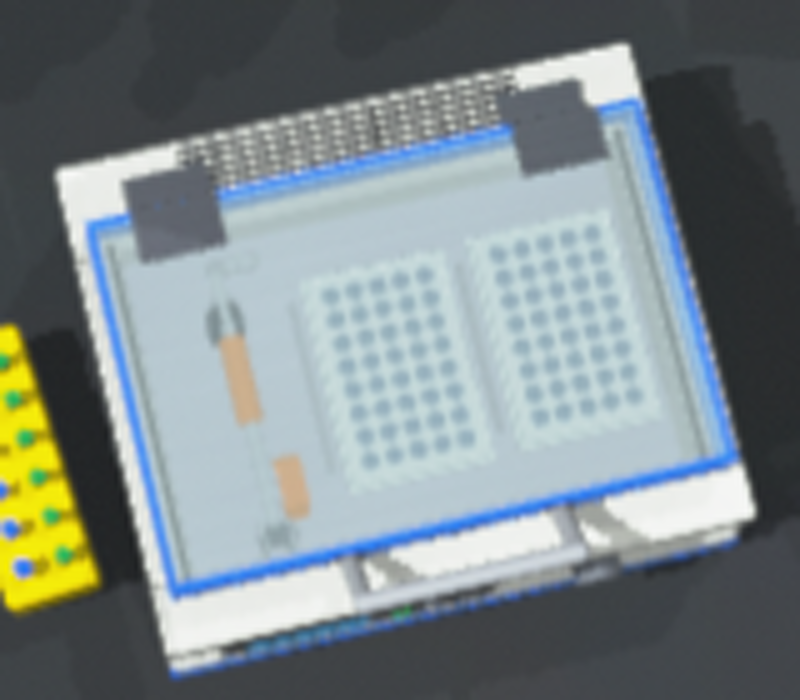

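```bash
python3 - <<'E'
from h import *
import pickle
from scipy.optimize import least_squares
im=pickle.load(open("top0.pkl","rb"))
P=np.array([[57,172],[628,45],[755,515],[168,657],[358,600],[583,552]])/5+[265,160]
L=np.array([[.145,.17,.1],[.145,-.17,.1],[-.145,-.17,.1],[-.145,.17,.1],[-.145,.06,.15],[-.145,-.06,.15]])
def T(p,L): c,s=np.cos(p[2]),np.sin(p[2]); return np.asarray(L)@np.array([[c,s,0],[-s,c,0],[0,0,1]])+[p[0],p[1],0]
r=least_squares(lambda p:(proj(im,T(p,L))-P).ravel(),[.45,0,.2])
print(r.x,np.degrees(r.x[2]));print(np.round(r.fun.reshape(-1,2),1))
chk={"grip":[-.005,.095,.11],"rodend":[.06,.085,.11],"slot":[-.07,.081,.11],"pivot":[-.095,.095,.11],"bar":[-.145,0,.15]}
for k,v in chk.items(): print(k,T(r.x,[v])[0],(proj(im,T(r.x,[v]))[0]-[265,160])*5)
im2=pickle.load(open("scene0.pkl","rb"))
for l in L: print(proj(im2,T(r.x,[l]))[0], end=' ')
for (u,v) in [(352,280),(420,215),(275,205)]:print(pix(im,u,v))
save(im2,"sc.png",(200,210,400,380),4)
E
```

```text
[ 0.59226245 -0.05886292  0.21790966] 12.485303846088303
[[-0.7 -1.6]
 [-0.2 -1.8]
 [ 0.4  0.9]
 [-0.2  0.5]
 [ 1.2  1.2]
 [-0.6  0.6]]
grip [0.56684272 0.03280953 0.11      ] [241.19219781 383.32384337]
rodend [0.63246746 0.03709831 0.11      ] [232.19031158 268.69131361]
slot [0.50640652 0.00508831 0.11      ] [292.41145737 489.91347095]
pivot [0.47897108 0.0133525  0.11      ] [278.243079   539.19387809]
bar [ 0.45069148 -0.09021035  0.15      ] [472.42190043 580.28346697]
[382.19416154 261.63286284] [327.94636515 360.38281124] [204.77074351 317.89060772] [277.04026111 233.43607413] [255.0357868  241.17068571] [228.8938567  270.38571989] [ 0.44605048 -0.07443433  0.08831629]
[ 0.64978658 -0.29421065 -0.00148774]
[ 6.85179470e-01  1.47298013e-01 -2.58842625e-04]
```

View pics/sc.png

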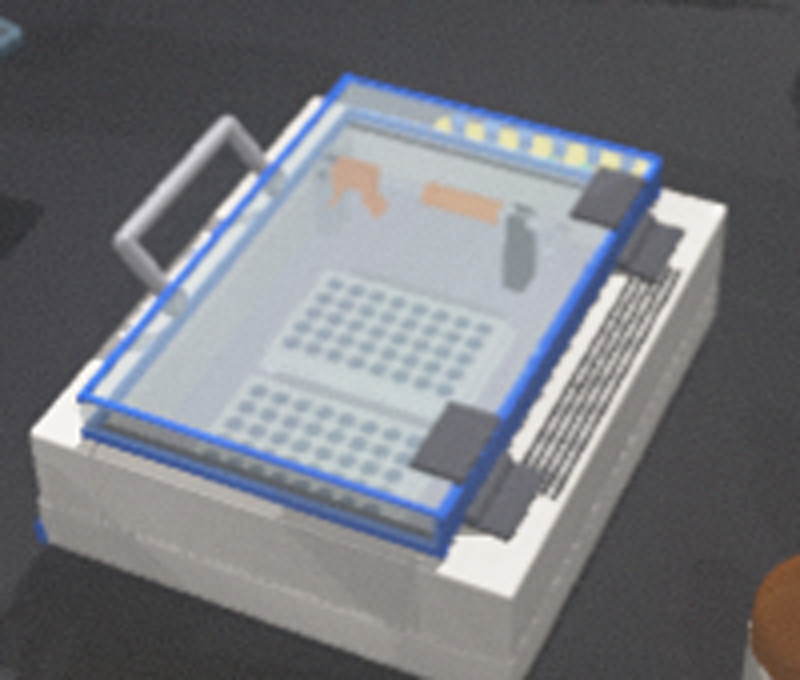

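```bash
python3 - <<'E'
from h import *
import pickle
from scipy.optimize import least_squares
im=pickle.load(open("top0.pkl","rb"));im2=pickle.load(open("scene0.pkl","rb"))
P=np.array([[57,172],[628,45],[755,515],[168,657],[358,600],[583,552],[241,379],])/5+[265,160]
P2=np.array([[725,208],[515,597],[33,433],[317,97],[122,240],[228,122],[462,201]])[[0,1,2,3,5,4,6]]/4+[200,210]
L=np.array([[.145,.17,.1],[.145,-.17,.1],[-.145,-.17,.1],[-.145,.17,.1],[-.145,.06,.15],[-.145,-.06,.15],[-.005,.095,.113]])
def T(p,L): c,s=np.cos(p[2]),np.sin(p[2]); return np.asarray(L)@np.array([[c,s,0],[-s,c,0],[0,0,1]])+[p[0],p[1],0]
r=least_squares(lambda p:np.r_[(proj(im,T(p,L))-P).ravel(),(proj(im2,T(p,L))-P2).ravel()],[.59,-.06,.2],loss='soft_l1')
print(r.x);print(np.round((proj(im,T(r.x,L))-P),1),np.round((proj(im2,T(r.x,L))-P2),1))
E
```

```text
[ 0.59435462 -0.05775248  0.21561745]
[[-1.  -2.4]
 [-0.4 -2.4]
 [-0.1  0.3]
 [-0.8 -0.4]
 [ 0.7  0.4]
 [-1.2 -0.1]
 [-0.4 -0.1]] [[ 2.  -0.2]
 [ 0.1  1.3]
 [-2.5 -0.4]
 [-1.1 -0.8]
 [-0.9  0.7]
 [-0.6  0.4]
 [-0.6 -0.6]]
```

```bash
cat >> h.py <<'E'
from scipy.spatial.transform import Rotation as Ro
INC=np.array([.594,-.058,.2165])
def Rz(a): c,s=np.cos(a),np.sin(a); return np.array([[c,-s,0],[s,c,0],[0,0,1]])
def W(p): return Rz(INC[2])@np.array(p,float)+[INC[0],INC[1],0]
def I(p): return Rz(INC[2]).T@(np.array(p,float)-[INC[0],INC[1],0])
def ori(mode,lean):
    "bar: jaw along inc x ; rod: jaw along inc y. lean: deg, body towards robot. in incubator axes"
    a=np.radians(lean); z=np.array([np.sin(a),0,-np.cos(a)])
    y=np.array([np.cos(a),0,np.sin(a)]) if mode=="bar" else np.array([0,1.,0])
    return np.c_[np.cross(y,z),y,z]
def todo(grasp,mode,lean):
    "grasp point target (m, incubator frame) -> total tool shift (mm, current tool axes), turn"
    o=env.observe(); R=np.array(o["orientation"]); Rt=Rz(INC[2])@ori(mode,lean)
    tcp=W(grasp)-.065*Rt[:,2]
    print("t%.2f"%o["t"],"inc grasp now",np.round(I(o["eef_pos"]+.065*R[:,2])*1000,1),"open %.4f"%o["opening"],"F",np.round(o["force"],1))
    print(" shift",np.round(R.T@(tcp-o["eef_pos"])*1000,1)," turn",np.round(Ro.from_matrix(R.T@Rt).as_rotvec(),3),
     " shift in target axes",np.round(Rt.T@(tcp-o["eef_pos"])*1000,1),"q",np.round(o["q"]))
E
python3 -c "
from h import *
todo([-.145,0,.22],'bar',0)"
```

```text
t0.10 inc grasp now [-442.2 -350.8  237. ] open 0.0929 F [-0.3  0.2 -0.1]
 shift [ 369.4 -273.8   17.5]  turn [-1.000e-03 -1.000e-03 -1.341e+00]  shift in target axes [350.9 297.1  17. ] q [-76.  15.  88.  -0.  77. -12.]
```

Call:
apply_moves([
  {"delta_pos": [31, -23, 0], "delta_rot": [0, 0, 0], "jaw": -0.14},
  {"delta_pos": [31, -23, 0], "delta_rot": [0, 0, 0], "jaw": -0.14},
  {"delta_pos": [31, -23, 0], "delta_rot": [0, 0, 0], "jaw": -0.14},
  {"delta_pos": [31, -23, 0], "delta_rot": [0, 0, 0], "jaw": -0.14},
  {"delta_pos": [31, -23, 0], "delta_rot": [0, 0, 0], "jaw": -0.14},
  {"delta_pos": [31, -23, 0], "delta_rot": [0, 0, 0], "jaw": -0.14},
  {"delta_pos": [31, -23, 0], "delta_rot": [0, 0, 0], "jaw": -0.14},
  {"delta_pos": [31, -23, 0], "delta_rot": [0, 0, 0], "jaw": -0.14},
  {"delta_pos": [31, -23, 0], "delta_rot": [0, 0, 0], "jaw": -0.14},
  {"delta_pos": [31, -23, 0], "delta_rot": [0, 0, 0], "jaw": -0.14},
  {"delta_pos": [31, -23, 0], "delta_rot": [0, 0, 0], "jaw": -0.14},
  {"delta_pos": [28, -21, 0], "delta_rot": [0, 0, 0], "jaw": -0.14},
])

```text
t: 1.1
eef_pos: [0.4561, -0.0776, 0.2975]
orientation: [[0.908, 0.418, -0.005], [0.419, -0.908, 0.006], [-0.002, -0.007, -1.0]]
force: [0.3, -0.9, 0.5]
opening: 0.04
```

Call:
apply_moves([
  {"delta_pos": [0, 0, 0], "delta_rot": [0, 0, -0.122], "jaw": -0.14},
  {"delta_pos": [0, 0, 0], "delta_rot": [0, 0, -0.122], "jaw": -0.14},
  {"delta_pos": [0, 0, 0], "delta_rot": [0, 0, -0.122], "jaw": -0.14},
  {"delta_pos": [0, 0, 0], "delta_rot": [0, 0, -0.122], "jaw": -0.14},
  {"delta_pos": [0, 0, 0], "delta_rot": [0, 0, -0.122], "jaw": -0.14},
  {"delta_pos": [0, 0, 0], "delta_rot": [0, 0, -0.122], "jaw": -0.14},
  {"delta_pos": [0, 0, 0], "delta_rot": [0, 0, -0.122], "jaw": -0.14},
  {"delta_pos": [0, 0, 0], "delta_rot": [0, 0, -0.122], "jaw": -0.14},
  {"delta_pos": [0, 0, 0], "delta_rot": [0, 0, -0.122], "jaw": -0.14},
  {"delta_pos": [0, 0, 0], "delta_rot": [0, 0, -0.122], "jaw": -0.14},
  {"delta_pos": [0, 0, 0], "delta_rot": [0, 0, -0.122], "jaw": -0.14},
])

```text
t: 2.02
eef_pos: [0.4565, -0.0657, 0.2933]
orientation: [[-0.235, 0.972, -0.013], [0.972, 0.235, 0.012], [0.015, -0.01, -1.0]]
force: [0.7, -0.2, -0.1]
opening: 0.0402
```

```bash
python3 -c "
from h import *
todo([-.145,0,.22],'bar',0)"
```

```text
t2.02 inc grasp now [-136.6   22.9  228.3] open 0.0402 F [ 0.7 -0.2 -0.1]
 shift [-21.9  -9.4   8.1]  turn [-0.01  -0.015  0.02 ]  shift in target axes [-22.   -9.    8.3] q [-22.   6. 100.   0.  75. -36.]
```

Call:
apply_moves([
  {"delta_pos": [-14, -6, 4], "delta_rot": [-0.005, -0.007, 0.01], "jaw": -0.14},
  {"delta_pos": [-8, -3, 4], "delta_rot": [-0.005, -0.007, 0.01], "jaw": -0.14},
  {"delta_pos": [0, 0, 0], "delta_rot": [0, 0, 0], "jaw": -0.14},
])

```text
t: 2.27
eef_pos: [0.4523, -0.0892, 0.284]
orientation: [[-0.222, 0.975, -0.001], [0.975, 0.222, 0.001], [0.001, -0.0, -1.0]]
force: [-0.8, 0.4, 0.4]
opening: 0.0401
```

```bash
python3 - <<'E'
from h import *
todo([-.145,0,.152],'bar',0)
im=env.get_image("scene")
o=env.observe();R=np.array(o["orientation"]);g=o["eef_pos"]+.065*R[:,2]
print(proj(im,[g,o["eef_pos"]+.084*R[:,2],W([-.145,0,.15])]))
save(im,"s1.png",(160,180,360,330),4)
E
```

```text
t2.27 inc grasp now [-1.452e+02  1.000e-01  2.190e+02] open 0.0401 F [-0.8  0.4  0.4]
 shift [-0.1  0.2 67. ]  turn [-0.    -0.001  0.007]  shift in target axes [ 0.   0.1 67. ] q [-25.   6. 101.   0.  72. -38.]
[[240.65973107 231.13554657]
 [241.41938029 237.90313967]
 [243.25427688 255.30719084]]
```

View pics/s1.png

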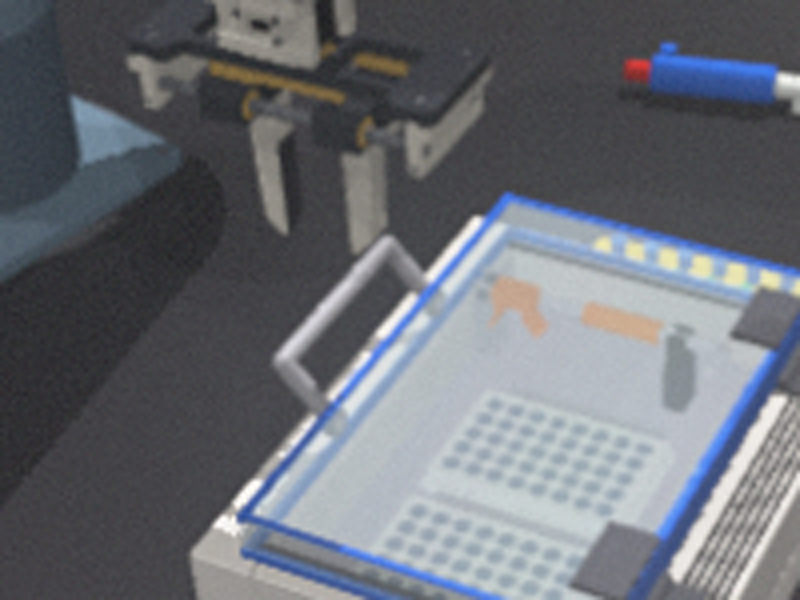

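The bar is at crop (333,300), where predicted, and the open fingers straddle it at crop (320,237). I'll descend and close.

Call:
apply_moves([
  {"delta_pos": [0, 0, 22], "delta_rot": [0, 0, 0], "jaw": -0.14},
  {"delta_pos": [0, 0, 22], "delta_rot": [0, 0, 0.007], "jaw": -0.14},
  {"delta_pos": [0, 0, 15], "delta_rot": [0, 0, 0], "jaw": -0.14},
  {"delta_pos": [0, 0, 5], "delta_rot": [0, 0, 0], "jaw": -0.14},
  {"delta_pos": [0, 0, 3], "delta_rot": [0, 0, 0], "jaw": -0.14},
  {"delta_pos": [0, 0, 0], "delta_rot": [0, 0, 0], "jaw": -1},
  {"delta_pos": [0, 0, 0], "delta_rot": [0, 0, 0], "jaw": -1},
  {"delta_pos": [0, 0, 0], "delta_rot": [0, 0, 0], "jaw": -1},
  {"delta_pos": [0, 0, 0], "delta_rot": [0, 0, 0], "jaw": -1},
  {"delta_pos": [0, 0, 0], "delta_rot": [0, 0, 0], "jaw": -1},
], force=20)

```text
t: 3.15
eef_pos: [0.453, -0.0881, 0.2185]
orientation: [[-0.21, 0.978, 0.001], [0.978, 0.21, 0.001], [0.001, 0.001, -1.0]]
force: [-11.2, -4.9, 2.4]
opening: 0.0116
```

```bash
python3 - <<'E'
from h import *
todo([-.145,0,.15],'bar',0)
a0=np.arctan2(50,245);r=250.05
for k in range(0,12): 
  d=[np.array([-np.cos(a0+t),np.sin(a0+t)])*r for t in (k*.09,(k+1)*.09)]; print(k,np.round(d[1]-d[0],1),d[1]+100)
E
```

```text
t3.15 inc grasp now [-144.1    1.   153.5] open 0.0116 F [-11.2  -4.9   2.4]
 shift [-0.9 -0.9  3.5]  turn [ 0.001 -0.001 -0.004]  shift in target axes [-0.9 -0.9  3.5] q [-25.  10. 107.   0.  63. -37.]
0 [ 5.5 21.8] [-139.51449692  171.81788264]
1 [ 7.4 21.2] [-132.0902307   193.05443199]
2 [ 9.3 20.5] [-122.78730223  213.53774908]
3 [11.1 19.6] [-111.68101437  233.102031  ]
4 [12.8 18.5] [-98.86126735 251.58891401]
5 [14.4 17.3] [-84.43183104 268.8487554 ]
6 [15.9 15.9] [-68.50950501 284.7418448 ]
7 [17.3 14.4] [-51.22317306 299.13953507]
8 [18.5 12.8] [-32.71276001 311.92528361]
9 [19.6 11.1] [-13.12809901 322.99559573]
10 [20.5  9.3] [  7.37228124 332.26086243]
11 [21.3  7.4] [ 28.62243969 339.64608569]
```

Call:
apply_moves([
  {"delta_pos": [0, 1, -11], "delta_rot": [0, 0, 0], "jaw": -1},
  {"delta_pos": [0, 2.5, -11], "delta_rot": [0, 0, 0], "jaw": -1},
  {"delta_pos": [0, 3.5, -11], "delta_rot": [0, 0, 0], "jaw": -1},
  {"delta_pos": [0, 4, -11], "delta_rot": [0, 0, 0], "jaw": -1},
  {"delta_pos": [0, 4.5, -10], "delta_rot": [0, 0, 0], "jaw": -1},
  {"delta_pos": [0, 5, -10], "delta_rot": [0, 0, 0], "jaw": -1},
])

```text
t: 3.65
eef_pos: [0.4739, -0.0836, 0.2817]
orientation: [[-0.209, 0.978, 0.001], [0.978, 0.209, 0.002], [0.002, 0.002, -1.0]]
force: [2.6, -1.5, -8.5]
opening: 0.0112
```

```bash
cat > arc.py <<'E'
from h import *
o=env.observe();R=np.array(o["orientation"]);g=I(o["eef_pos"]+.065*R[:,2])*1000-[100,0,100]
print("rel",g.round(1),"r %.1f"%np.hypot(g[0],g[2]),"theta %.3f"%(np.arctan2(g[2],-g[0])-np.arctan2(50,245)),"F",np.round(Rz(INC[2]).T@o["force"],1),"open",round(o["opening"],4),"t",o["t"])
E
python3 arc.py
```

```text
rel [-222.7    0.9  116.7] r 251.5 theta 0.281 F [ 2.2 -2.  -8.5] open 0.0112 t 3.65
```

Smooth, with the expected load. Continuing along the arc.

Call:
apply_moves([
  {"delta_pos": [0, 6, -10], "delta_rot": [0, 0, 0], "jaw": -1},
  {"delta_pos": [0, 6, -10], "delta_rot": [0, 0, 0], "jaw": -1},
  {"delta_pos": [0, 6.5, -9], "delta_rot": [0, 0, 0], "jaw": -1},
  {"delta_pos": [0, 7, -9], "delta_rot": [0, 0, 0], "jaw": -1},
  {"delta_pos": [0, 7.5, -8.5], "delta_rot": [0, 0, 0], "jaw": -1},
  {"delta_pos": [0, 8, -8], "delta_rot": [0, 0, 0], "jaw": -1},
  {"delta_pos": [0, 8, -7.5], "delta_rot": [0, 0, 0], "jaw": -1},
  {"delta_pos": [0, 8.5, -7], "delta_rot": [0, 0, 0], "jaw": -1},
])

```text
t: 4.32
eef_pos: [0.5224, -0.0731, 0.3488]
orientation: [[-0.207, 0.978, -0.03], [0.978, 0.208, -0.001], [0.005, -0.029, -1.0]]
force: [-6.6, -1.2, -0.3]
opening: 0.0112
```

```bash
python3 arc.py
```

```text
rel [-175.1    1.   183.8] r 253.8 theta 0.608 F [-6.7  0.2 -0.3] open 0.0112 t 4.3167
```

Call:
apply_moves([
  {"delta_pos": [0, 8.5, -6.5], "delta_rot": [0, 0, 0], "jaw": -1},
  {"delta_pos": [0, 9, -6], "delta_rot": [0, 0, 0], "jaw": -1},
  {"delta_pos": [0, 9, -6], "delta_rot": [0, 0, 0], "jaw": -1},
  {"delta_pos": [0, 9.5, -5.5], "delta_rot": [0, 0, 0], "jaw": -1},
  {"delta_pos": [0, 9.5, -5], "delta_rot": [0, 0, 0], "jaw": -1},
  {"delta_pos": [0, 10, -4.5], "delta_rot": [0, 0, 0], "jaw": -1},
  {"delta_pos": [0, 10, -4], "delta_rot": [0, 0, 0], "jaw": -1},
  {"delta_pos": [0, 10, -4], "delta_rot": [0, 0, 0], "jaw": -1},
])

```text
t: 4.98
eef_pos: [0.5823, -0.0598, 0.3929]
orientation: [[-0.202, 0.976, -0.075], [0.979, 0.202, -0.01], [0.006, -0.076, -0.997]]
force: [-7.1, -1.0, 4.6]
opening: 0.0114
```

```bash
python3 arc.py
```

```text
rel [-116.7    1.1  228.1] r 256.2 theta 0.896 F [-7.2  0.6  4.6] open 0.0114 t 4.9833
```

Call:
apply_moves([
  {"delta_pos": [0, 10, -3], "delta_rot": [-0.01, 0, 0], "jaw": -1},
  {"delta_pos": [0, 10, -2.5], "delta_rot": [-0.01, 0, 0], "jaw": -1},
  {"delta_pos": [0, 10, -2], "delta_rot": [-0.01, 0, 0], "jaw": -1},
  {"delta_pos": [0, 10, -2], "delta_rot": [-0.01, 0, 0], "jaw": -1},
  {"delta_pos": [0, 7, -1], "delta_rot": [-0.01, 0, 0], "jaw": -1},
])

```text
t: 5.4
eef_pos: [0.6218, -0.0512, 0.4108]
orientation: [[-0.2, 0.979, -0.039], [0.98, 0.2, -0.006], [0.002, -0.039, -0.999]]
force: [-5.7, -0.8, 2.8]
opening: 0.0112
```

```bash
python3 arc.py
```

```text
rel [-74.    0.8 245.8] r 256.7 theta 1.077 F [-5.7  0.5  2.8] open 0.0112 t 5.4
```

Call:
apply_moves([
  {"delta_pos": [0, 5, -1], "delta_rot": [-0.01, 0, 0], "jaw": -1},
  {"delta_pos": [0, 5, -1], "delta_rot": [-0.01, 0, 0], "jaw": -1},
])

```text
t: 5.57
eef_pos: [0.6256, -0.0503, 0.4123]
orientation: [[-0.198, 0.98, -0.037], [0.98, 0.198, -0.005], [0.002, -0.038, -0.999]]
force: [-29.3, -7.9, -1.2]
opening: 0.0112
```

```bash
python3 arc.py
```

```text
rel [-69.9   0.9 247.4] r 257.1 theta 1.094 F [-30.3  -1.4  -1.2] open 0.0112 t 5.5667
```

At the stop (30 N reaction). I'll release it gently and back off.

Call:
apply_moves([
  {"delta_pos": [0, -0.5, 0], "delta_rot": [0, 0, 0], "jaw": -0.2},
  {"delta_pos": [0, 0, 0], "delta_rot": [0, 0, 0], "jaw": -0.2},
  {"delta_pos": [0, 0, 0], "delta_rot": [0, 0, 0], "jaw": -0.2},
  {"delta_pos": [0, 0, 0], "delta_rot": [0, 0, 0], "jaw": -0.2},
  {"delta_pos": [0, 0, -20], "delta_rot": [0, 0, 0], "jaw": -0.2},
  {"delta_pos": [0, 0, -30], "delta_rot": [0, 0, 0], "jaw": -0.2},
  {"delta_pos": [0, 0, -30], "delta_rot": [0, 0, 0], "jaw": -0.2},
])

```text
t: 6.15
eef_pos: [0.6274, -0.0497, 0.4873]
orientation: [[-0.197, 0.979, -0.049], [0.98, 0.198, -0.001], [0.009, -0.048, -0.999]]
force: [0.1, -0.8, 0.3]
opening: 0.0376
```

```bash
python3 - <<'E'
from h import *
im=env.get_image("scene"); save(im,"s2.png",(160,110,400,350),2.5)
import arc
th=1.08
def lid(a,h,y,th=1.08): c,s=np.cos(th),np.sin(th); return W([.1-a*c+h*s,y,.1+a*s+h*c])
for t in (1.08,1.0): print(t,(proj(im,[lid(.245,.05,.06,t),lid(.245,.05,-.06,t)])-[160,110])*2.5)
todo([-.15,.095,.25],'rod',35)
E
```

```text
rel [-67.6   1.  329.3] r 336.2 theta 1.167 F [-3.2  0.7  2.6] open 0.0366 t 6.2
1.08 [[405.18763171 196.91566405]
 [342.47209996 271.10452596]]
1.0 [[384.56429763 198.774676  ]
 [320.6849933  272.40707478]]
t6.20 inc grasp now [ 32.4   1.  429.3] open 0.0366 F [-3.3  0.   2.6]
 shift [  89.6 -216.2  200. ]  turn [-0.511 -0.509 -1.529]  shift in target axes [291.5  94.3  29. ] q [-14.  23.  51.  -1. 108. -26.]
```

View pics/s2.png

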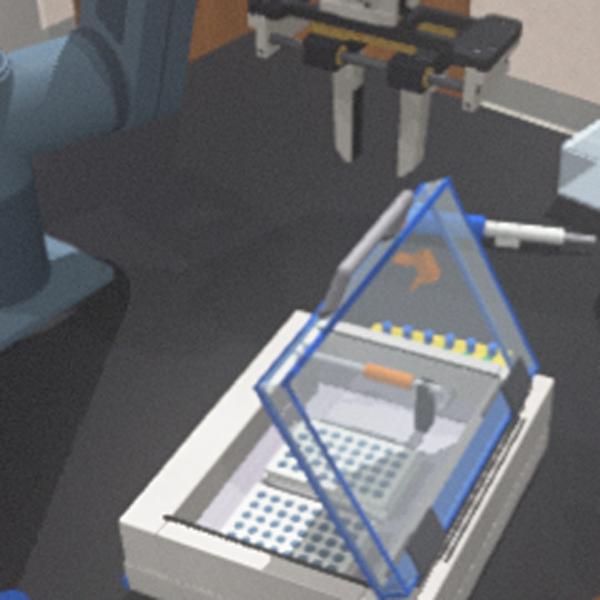

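The lid stays up at the stop: bar at about (370,240) where predicted for 1.08, and the sleeve is at (388,375). I'll move back and reorient for the rod.

Call:
apply_moves([
  {"delta_pos": [0, -36, 0], "delta_rot": [0, 0, 0], "jaw": -0.2},
  {"delta_pos": [0, -36, 0], "delta_rot": [0, 0, 0], "jaw": -0.2},
  {"delta_pos": [0, -36, 0], "delta_rot": [0, 0, 0], "jaw": -0.2},
  {"delta_pos": [0, -36, 0], "delta_rot": [0, 0, 0], "jaw": -0.2},
  {"delta_pos": [0, -36, 0], "delta_rot": [0, 0, 0], "jaw": -0.2},
  {"delta_pos": [0, -36, 0], "delta_rot": [0, 0, 0], "jaw": -0.2},
])

```text
t: 6.7
eef_pos: [0.4185, -0.0933, 0.4992]
orientation: [[-0.204, 0.978, -0.029], [0.979, 0.204, -0.004], [0.002, -0.029, -1.0]]
force: [0.6, -0.4, -0.2]
opening: 0.0372
```

Call:
apply_moves([
  {"delta_pos": [0, 0, 0], "delta_rot": [-0.036, -0.036, -0.109], "jaw": -0.2},
  {"delta_pos": [0, 0, 0], "delta_rot": [-0.036, -0.036, -0.109], "jaw": -0.2},
  {"delta_pos": [0, 0, 0], "delta_rot": [-0.036, -0.036, -0.109], "jaw": -0.2},
  {"delta_pos": [0, 0, 0], "delta_rot": [-0.036, -0.036, -0.109], "jaw": -0.2},
  {"delta_pos": [0, 0, 0], "delta_rot": [-0.036, -0.036, -0.109], "jaw": -0.2},
  {"delta_pos": [0, 0, 0], "delta_rot": [-0.036, -0.036, -0.109], "jaw": -0.2},
  {"delta_pos": [0, 0, 0], "delta_rot": [-0.036, -0.036, -0.109], "jaw": -0.2},
  {"delta_pos": [0, 0, 0], "delta_rot": [-0.036, -0.036, -0.109], "jaw": -0.2},
  {"delta_pos": [0, 0, 0], "delta_rot": [-0.036, -0.036, -0.109], "jaw": -0.2},
  {"delta_pos": [0, 0, 0], "delta_rot": [-0.036, -0.036, -0.109], "jaw": -0.2},
  {"delta_pos": [0, 0, 0], "delta_rot": [-0.036, -0.036, -0.109], "jaw": -0.2},
  {"delta_pos": [0, 0, 0], "delta_rot": [-0.036, -0.036, -0.109], "jaw": -0.2},
])

```text
t: 7.7
eef_pos: [0.4141, -0.0909, 0.5088]
orientation: [[-0.839, -0.034, 0.543], [-0.015, 0.999, 0.039], [-0.544, 0.025, -0.839]]
force: [0.0, -0.4, 0.1]
opening: 0.0374
```

```bash
python3 -c "
from h import *
todo([-.10,.095,.24],'rod',35)"
```

```text
t7.70 inc grasp now [-147.7    1.4  454.3] open 0.0374 F [ 0.  -0.4  0.1]
 shift [ 94.6  89.9 198.4]  turn [-0.081 -0.033 -0.165]  shift in target axes [ 86.4  88.5 202.7] q [ -45.  -19.   98.   25.   79. -136.]
```

Call:
apply_moves([
  {"delta_pos": [11, 11, 22], "delta_rot": [-0.02, -0.008, -0.04], "jaw": -0.2},
  {"delta_pos": [11, 11, 22], "delta_rot": [-0.02, -0.008, -0.04], "jaw": -0.2},
  {"delta_pos": [11, 11, 22], "delta_rot": [-0.02, -0.008, -0.04], "jaw": -0.2},
  {"delta_pos": [11, 11, 22], "delta_rot": [-0.02, -0.008, -0.04], "jaw": -0.2},
  {"delta_pos": [11, 11, 22], "delta_rot": [0, 0, 0], "jaw": -0.2},
  {"delta_pos": [11, 11, 22], "delta_rot": [0, 0, 0], "jaw": -0.2},
  {"delta_pos": [11, 11, 22], "delta_rot": [0, 0, 0], "jaw": -0.2},
  {"delta_pos": [9, 9, 20], "delta_rot": [0, 0, 0], "jaw": -0.2},
])

```text
t: 8.37
eef_pos: [0.4317, -0.0046, 0.3188]
orientation: [[-0.785, -0.209, 0.583], [-0.184, 0.978, 0.103], [-0.591, -0.026, -0.806]]
force: [-1.0, 0.1, -0.3]
opening: 0.0371
```

```bash
python3 -c "
from h import *
todo([-.074,.095,.208],'rod',35)"
```

```text
t8.37 inc grasp now [-108.6   85.4  266.4] open 0.0371 F [-1.   0.1 -0.3]
 shift [ 5.1  9.7 67.4]  turn [-0.024  0.022  0.011]  shift in target axes [ 3.7  8.  67.7] q [ -32.  -15.  123.   32.   48. -151.]
```

Call:
apply_moves([
  {"delta_pos": [1.5, 2.5, 17], "delta_rot": [-0.006, 0.006, 0.003], "jaw": -0.2},
  {"delta_pos": [1.5, 2.5, 17], "delta_rot": [-0.006, 0.006, 0.003], "jaw": -0.2},
  {"delta_pos": [1.5, 2.5, 17], "delta_rot": [-0.006, 0.006, 0.003], "jaw": -0.2},
  {"delta_pos": [1, 2, 16], "delta_rot": [-0.006, 0.006, 0.003], "jaw": -0.2},
  {"delta_pos": [0, 0, 0], "delta_rot": [0, 0, 0], "jaw": -0.2},
])

```text
t: 8.78
eef_pos: [0.4629, 0.015, 0.2557]
orientation: [[-0.802, -0.215, 0.558], [-0.176, 0.977, 0.123], [-0.571, 0.0, -0.821]]
force: [-0.6, 0.0, -0.5]
opening: 0.037
```

```bash
python3 - <<'E'
from h import *
todo([-.005,.095,.112],'rod',35)
im=env.get_image("scene"); save(im,"s3.png",(230,170,380,290),5)
o=env.observe();R=np.array(o["orientation"])
print((proj(im,[o["eef_pos"]+.084*R[:,2],W([-.005,.095,.11])])-[230,170])*5)
E
```

```text
t8.78 inc grasp now [-75.3  99.4 202.3] open 0.0370 F [-0.6  0.  -0.5]
 shift [ -5.9  -4.4 114.3]  turn [ 0.    -0.003 -0.   ]  shift in target axes [ -5.5  -4.4 114.3] q [ -25.   -6.  126.   36.   36. -152.]
[[312.48781267 288.40999821]
 [423.50427152 452.91008982]]
```

View pics/s3.png

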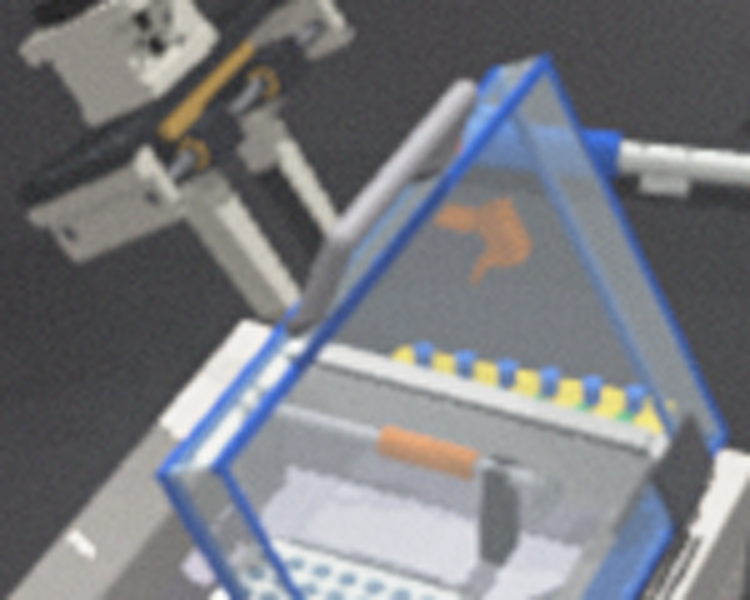

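Sleeve centre is at crop (430,450), about 1.5 mm from prediction (423,453), and the fingers point at it. I'll go in.

Call:
apply_moves([
  {"delta_pos": [-7, -4.4, 14], "delta_rot": [0, 0, 0], "jaw": -0.2},
  {"delta_pos": [0, 0, 20], "delta_rot": [0, 0, 0], "jaw": -0.2},
  {"delta_pos": [0, 0, 20], "delta_rot": [0, 0, 0], "jaw": -0.2},
  {"delta_pos": [0, 0, 15], "delta_rot": [0, 0, 0], "jaw": -0.2},
  {"delta_pos": [0, 0, 10], "delta_rot": [0, 0, 0], "jaw": -0.2},
])

```text
t: 9.25
eef_pos: [0.5183, 0.0189, 0.203]
orientation: [[-0.792, -0.213, 0.572], [-0.179, 0.977, 0.115], [-0.584, -0.011, -0.812]]
force: [0.4, 0.2, 0.4]
opening: 0.0373
```

```bash
python3 -c "
from h import *
todo([-.003,.095,.112],'rod',35)"
```

```text
t9.25 inc grasp now [-19.4  90.7 150.3] open 0.0373 F [0.4 0.2 0.4]
 shift [ 8.2  4.1 40.6]  turn [-0.01   0.013  0.005]  shift in target axes [ 7.7  3.6 40.8] q [ -20.    6.  125.   46.   25. -161.]
```

```bash
python3 -c "
from h import *
todo([-.012,.095,.13],'rod',30)"
```

```text
t9.25 inc grasp now [-19.4  90.7 150.3] open 0.0373 F [0.4 0.2 0.4]
 shift [-0.7  3.9 21.1]  turn [-0.01   0.1    0.004]  shift in target axes [-2.8  3.6 21. ] q [ -20.    6.  125.   46.   25. -161.]
```

Call:
apply_moves([
  {"delta_pos": [0, 2, 6], "delta_rot": [-0.004, 0.034, 0.001], "jaw": -0.2},
  {"delta_pos": [0, 2, 6], "delta_rot": [-0.004, 0.034, 0.001], "jaw": -0.2},
  {"delta_pos": [0, 0, 6], "delta_rot": [-0.004, 0.034, 0.001], "jaw": -0.2},
])

```text
t: 9.5
eef_pos: [0.5281, 0.0236, 0.1896]
orientation: [[-0.847, -0.214, 0.487], [-0.186, 0.977, 0.106], [-0.499, -0.0, -0.867]]
force: [-0.2, 1.2, -0.3]
opening: 0.0373
```

```bash
python3 -c "
from h import *
todo([-.003,.095,.112],'rod',30)"
```

```text
t9.50 inc grasp now [-14.5  93.8 133.3] open 0.0373 F [-0.2  1.2 -0.3]
 shift [ 0.8  1.1 24.2]  turn [-0.001 -0.002 -0.   ]  shift in target axes [ 0.8  1.1 24.2] q [ -17.    9.  120.   32.   28. -145.]
```

Call:
apply_moves([
  {"delta_pos": [0, 1, 10], "delta_rot": [0, 0, 0], "jaw": -0.2},
  {"delta_pos": [0, 0, 9], "delta_rot": [0, 0, 0], "jaw": -0.2},
  {"delta_pos": [0, 0, 6], "delta_rot": [0, 0, 0], "jaw": -0.2},
  {"delta_pos": [0, 0, 0], "delta_rot": [0, 0, 0], "jaw": -0.2},
])

```text
t: 9.83
eef_pos: [0.5438, 0.0259, 0.1705]
orientation: [[-0.842, -0.213, 0.495], [-0.187, 0.977, 0.104], [-0.506, -0.005, -0.862]]
force: [0.5, 0.4, 1.1]
opening: 0.0373
```

```bash
python3 -c "
from h import *
todo([-.003,.095,.112],'rod',30)"
```

```text
t9.83 inc grasp now [  1.9  92.4 114.4] open 0.0373 F [0.5 0.4 1.1]
 shift [ 5.   2.3 -0.4]  turn [-0.005  0.007  0.001]  shift in target axes [ 5.   2.3 -0.4] q [ -16.   12.  120.   35.   25. -148.]
```

Call:
apply_moves([
  {"delta_pos": [4, 2, 1], "delta_rot": [0, 0, 0], "jaw": -0.2},
  {"delta_pos": [0, 0, 0], "delta_rot": [0, 0, 0], "jaw": -1},
  {"delta_pos": [0, 0, 0], "delta_rot": [0, 0, 0], "jaw": -1},
  {"delta_pos": [0, 0, 0], "delta_rot": [0, 0, 0], "jaw": -1},
  {"delta_pos": [0, 0, 0], "delta_rot": [0, 0, 0], "jaw": -1},
], force=15)

```text
t: 10.25
eef_pos: [0.5388, 0.0277, 0.1669]
orientation: [[-0.843, -0.213, 0.495], [-0.185, 0.977, 0.105], [-0.506, -0.003, -0.863]]
force: [3.3, 15.2, 0.7]
opening: 0.0151
```

```bash
cat > rod.py <<'E'
from h import *
o=env.observe();R=np.array(o["orientation"]);g=I(o["eef_pos"]+.065*R[:,2])*1000-[-95,95,110]
Ri=Rz(INC[2]).T@R
print("rel pivot",g.round(1),"r %.1f phi %.3f"%(np.hypot(g[0],g[2]),np.arctan2(g[2],g[0])),"F",np.round(Rz(INC[2]).T@o["force"],1),"open",round(o["opening"],4),"t",o["t"],"q",np.round(o["q"]),"lean %.1f"%np.degrees(np.arctan2(Ri[0,2],-Ri[2,2])))
for ph in (.3,.6,.8,.94,.97): d=np.array([90*np.cos(ph),0,90*np.sin(ph)])-g; print(ph,np.round(Ri.T@d,1))
E
python3 rod.py
```

```text
rel pivot [92.3  0.3  0.9] r 92.3 phi 0.009 F [ 6.5 14.2  0.7] open 0.0151 t 10.25 q [ -16.   12.  121.   36.   24. -149.] lean 30.4
0.3 [ -7.5  -0.4 -25.4]
0.6 [ -9.7  -0.5 -52.2]
0.8 [ -6.6  -0.5 -69.9]
0.94 [ -2.5  -0.6 -81.8]
0.97 [ -1.3  -0.6 -84.3]
```

Call:
apply_moves([
  {"delta_pos": [-3.2, 1, -6], "delta_rot": [0, 0, 0], "jaw": -1},
  {"delta_pos": [-2.5, 0, -6.5], "delta_rot": [0, 0, 0], "jaw": -1},
  {"delta_pos": [-2, 0, -6.5], "delta_rot": [0, 0, 0], "jaw": -1},
  {"delta_pos": [-1.5, 0, -6.5], "delta_rot": [0, 0, 0], "jaw": -1},
])

```text
t: 10.58
eef_pos: [0.5338, 0.0273, 0.1944]
orientation: [[-0.843, -0.212, 0.495], [-0.185, 0.977, 0.104], [-0.505, -0.003, -0.863]]
force: [1.8, 0.2, -2.6]
opening: 0.0146
```

```bash
python3 rod.py
```

```text
rel pivot [87.4  0.9 28.3] r 91.8 phi 0.313 F [ 1.8 -0.2 -2.6] open 0.0146 t 10.5833 q [ -17.    9.  120.   31.   28. -144.] lean 30.4
0.3 [ 2.1 -0.9  0.7]
0.6 [ -0.1  -1.  -26.1]
0.8 [  3.   -1.1 -43.8]
0.94 [  7.2  -1.2 -55.6]
0.97 [  8.3  -1.2 -58.1]
```

Call:
apply_moves([
  {"delta_pos": [-1, 0, -6.5], "delta_rot": [0, 0, 0], "jaw": -1},
  {"delta_pos": [-0.5, 0, -6.5], "delta_rot": [0, 0, 0], "jaw": -1},
  {"delta_pos": [0, 0, -6.5], "delta_rot": [0, 0, 0], "jaw": -1},
  {"delta_pos": [0, 0, -6.5], "delta_rot": [0, 0, 0], "jaw": -1},
  {"delta_pos": [0.7, 0, -6], "delta_rot": [0, 0, 0], "jaw": -1},
  {"delta_pos": [1, 0, -6], "delta_rot": [0, 0, 0], "jaw": -1},
  {"delta_pos": [1.3, 0, -6], "delta_rot": [0, 0, 0], "jaw": -1},
  {"delta_pos": [1.5, 0, -5], "delta_rot": [0, 0, 0], "jaw": -1},
])

```text
t: 11.25
eef_pos: [0.5035, 0.0207, 0.2402]
orientation: [[-0.843, -0.212, 0.495], [-0.185, 0.977, 0.103], [-0.506, -0.005, -0.863]]
force: [1.8, -1.1, -3.0]
opening: 0.0143
```

```bash
python3 rod.py
```

```text
rel pivot [56.3  0.9 74.1] r 93.1 phi 0.921 F [ 1.5 -1.5 -3. ] open 0.0143 t 11.25 q [ -19.    1.  120.   27.   35. -140.] lean 30.4
0.3 [-1.6 -0.6 56. ]
0.6 [-3.7 -0.7 29.1]
0.8 [-0.7 -0.8 11.4]
0.94 [ 3.5 -0.9 -0.4]
0.97 [ 4.6 -0.9 -2.9]
```

```bash
python3 - <<'E'
from h import *
im=env.get_image("scene"); save(im,"s4.png",(240,170,360,270),6)
for ph in (.88,.94,1.0):
    P=[W([-.095+r*np.cos(ph),y,.11+r*np.sin(ph)]) for r,y in ((0,.095),(.065,.095),(.115,.095),(.155,.095),(.155,.0845),(.155,.074))]
    print(ph,((proj(im,P)-[240,170])*6).round(0).tolist())
E
```

```text
0.88 [[250.0, 488.0], [337.0, 415.0], [408.0, 355.0], [468.0, 305.0], [457.0, 319.0], [445.0, 334.0]]
0.94 [[250.0, 488.0], [330.0, 408.0], [395.0, 343.0], [450.0, 288.0], [439.0, 302.0], [427.0, 317.0]]
1.0 [[250.0, 488.0], [322.0, 402.0], [382.0, 331.0], [432.0, 272.0], [420.0, 286.0], [409.0, 301.0]]
```

View pics/s4.png

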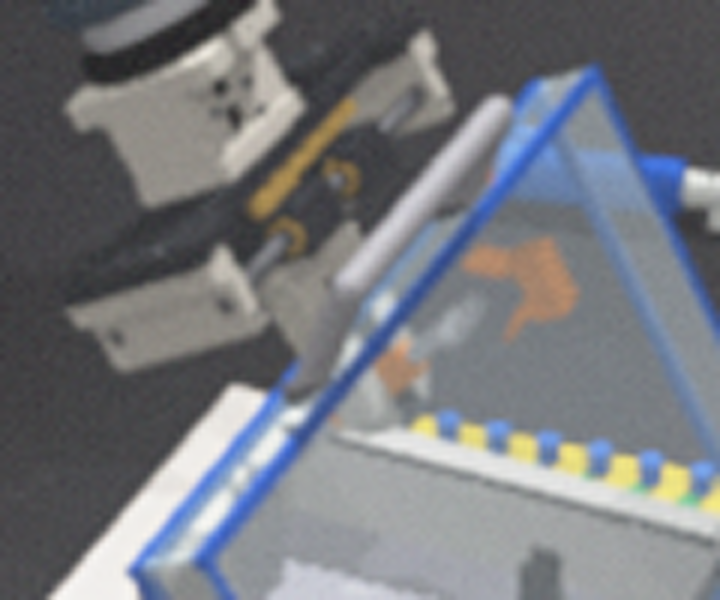

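Scene crop: gripper on the rod, rod end at about (470,305), which reads closer to 0.88 than 0.92. I'll take a sharper averaged view from both cameras.

```bash
cat > look.py <<'E'
from h import *
import sys
def look(name,phis=(.88,.94,1.0),th=1.08,yo=0):
    out=[]
    for cam in ("scene","top"):
        ims=[env.get_image(cam) for _ in range(6)]; im=ims[0]
        c=np.mean([i["color"] for i in ims],0).astype(np.uint8)[:,:,::-1]
        f=lambda r,y,ph:W([-.095+r*np.cos(ph),y,.11+r*np.sin(ph)])
        ctr=proj(im,[f(.14,.09,.94)])[0]; s=10; w,h=39,29
        x0,y0=int(ctr[0])-w//2,int(ctr[1])-h//2
        a=cv2.resize(c[y0:y0+h,x0:x0+w],None,fx=s,fy=s,interpolation=cv2.INTER_CUBIC)
        b=a.copy()
        px=lambda P:tuple(((proj(im,[P])[0]-[x0,y0]+.5)*s).astype(int).tolist())
        for k,ph in enumerate(phis):
            col=[(0,0,255),(0,255,0),(255,0,0)][k]
            pts=[px(f(r,.095,ph)) for r in (.0,.115,.155)]+[px(f(.155,.074,ph))]
            for p,q in zip(pts,pts[1:]): cv2.line(b,p,q,col,1)
        cc,ss=np.cos(th),np.sin(th); sl=lambda a_,h_,y:W([.1-a_*cc+h_*ss,y,.1+a_*ss+h_*cc])
        cv2.line(b,px(sl(.17,.01,.07)),px(sl(.17,.01,.092)),(255,0,255),1)
        out.append(np.hstack([a,b]))
    cv2.imwrite("pics/"+name,np.vstack(out))
if __name__=="__main__": look(sys.argv[1])
E
python3 look.py l1.png
```

```text
(no output)
```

View pics/l1.png

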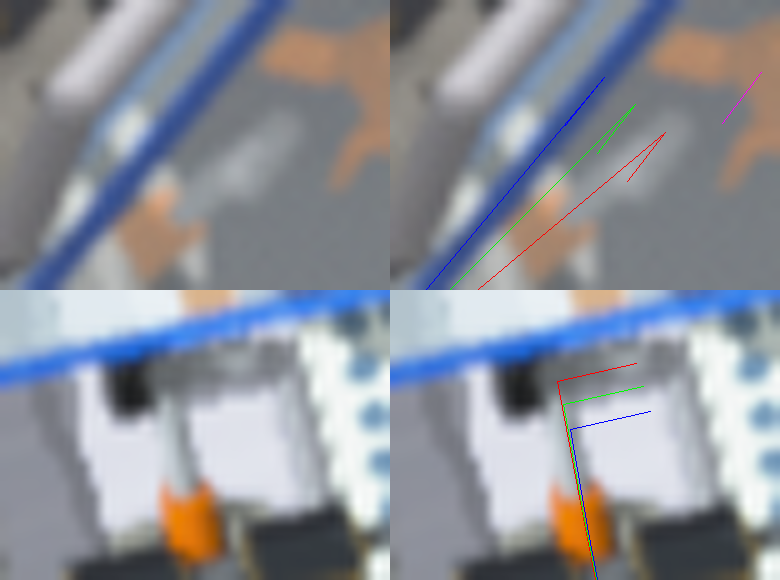

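Both views put the rod near 0.86–0.88, so the sleeve sits low in the pads. I'll swing it about 0.07 further and look again.

Call:
apply_moves([
  {"delta_pos": [1.3, 0, -3.3], "delta_rot": [0, 0, 0], "jaw": -1},
  {"delta_pos": [1.3, 0, -3.3], "delta_rot": [0, 0, 0], "jaw": -1},
  {"delta_pos": [0, 0, 0], "delta_rot": [0, 0, 0], "jaw": -1},
])

```text
t: 12.15
eef_pos: [0.4986, 0.0196, 0.244]
orientation: [[-0.843, -0.212, 0.495], [-0.185, 0.977, 0.103], [-0.506, -0.005, -0.863]]
force: [0.2, -1.2, -0.9]
opening: 0.0143
```

```bash
python3 rod.py
```

```text
rel pivot [51.4  0.9 77.9] r 93.3 phi 0.988 F [-0.  -1.2 -0.9] open 0.0143 t 12.15 q [ -20.    1.  120.   27.   36. -140.] lean 30.4
0.3 [-3.9 -0.5 61.8]
0.6 [-6.1 -0.7 35. ]
0.8 [-3.  -0.8 17.3]
0.94 [ 1.2 -0.8  5.4]
0.97 [ 2.3 -0.9  3. ]
```

Call:
apply_moves([
  {"delta_pos": [0, 0, 0], "delta_rot": [0, 0, 0], "jaw": -0.35},
  {"delta_pos": [0, 0, 0], "delta_rot": [0, 0, 0], "jaw": -0.35},
  {"delta_pos": [0, 0, 0], "delta_rot": [0, 0, 0], "jaw": -0.35},
  {"delta_pos": [0, 0, -15], "delta_rot": [0, 0, 0], "jaw": -0.35},
  {"delta_pos": [0, 0, -25], "delta_rot": [0, 0, 0], "jaw": -0.35},
  {"delta_pos": [0, 0, -25], "delta_rot": [0, 0, 0], "jaw": -0.35},
  {"delta_pos": [0, 0, -20], "delta_rot": [0, 0, 0], "jaw": -0.35},
])

```text
t: 12.73
eef_pos: [0.4539, 0.0125, 0.3161]
orientation: [[-0.847, -0.214, 0.487], [-0.184, 0.977, 0.109], [-0.499, 0.003, -0.867]]
force: [-0.1, 0.2, 0.4]
opening: 0.03
```

```bash
sed -i 's/s=10; w,h=39,29/s=7; w,h=57,42/; s/ctr=proj(im,\[f(.14,.09,.94)\])/ctr=proj(im,[f(.09,.09,.94)])/' look.py; python3 look.py l2.png; python3 rod.py|head -1
```

```text
rel pivot [  6.4   3.8 148. ] r 148.2 phi 1.527 F [-0.1  0.8  0.3] open 0.0303 t 13.3333 q [ -24.  -10.  118.   23.   49. -138.] lean 29.9
```

View pics/l2.png

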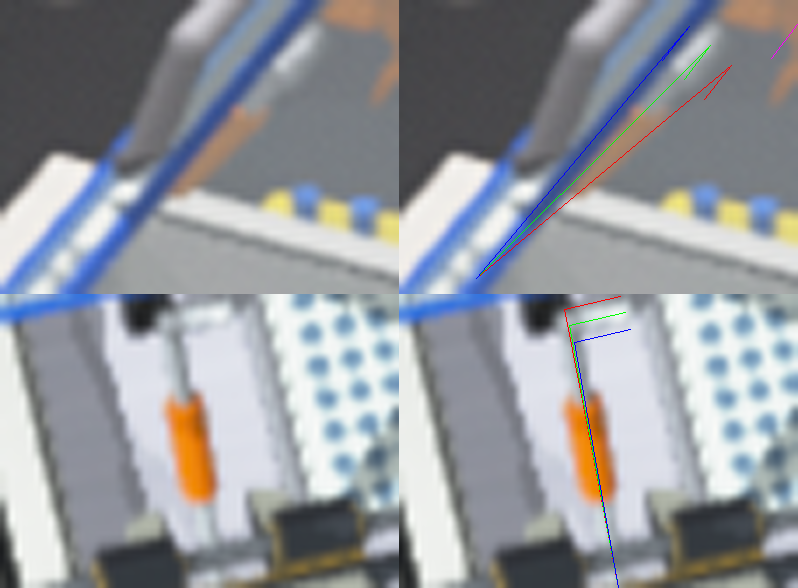

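```bash
python3 - <<'E'
from h import *
import pickle
from scipy.optimize import least_squares
ims=[pickle.load(open(n+"0.pkl","rb")) for n in("scene","top")]
f=lambda r,y,ph,d=(0,0,0):W([-.095+r*np.cos(ph)+d[0],y+d[1],.11+r*np.sin(ph)+d[2]])
obs=[{(.115,.095):(648,112),(.155,.0845):(697,55)},{(.115,.095):(583,402-294),(.065,.095):(602,498-294),(.155,.0845):(600,317-294)}]
def res(p,full=True):
    r=[]
    for im,o in zip(ims,obs):
        c=proj(im,[f(.09,.09,.94)])[0];x0,y0=int(c[0])-28,int(c[1])-21
        for (rr,y),q in o.items(): r+=list((proj(im,[f(rr,y,p[0],p[1:]/1000)])[0]-[x0,y0]+.5)*7-[q[0]-399,q[1]])
    return np.r_[np.array(r)/5,p[1:]/2]
s=least_squares(res,[.94,0,0,0]);print(s.x.round(3),(s.fun*5).round(1), np.sqrt(np.diag(np.linalg.inv(s.jac.T@s.jac))).round(3))
E
```

```text
[ 0.943  0.11  -0.081  0.453] [-2.1 -4.2 -0.3  5.2  1.   0.3 -1.2 -4.2 -2.2  2.3  0.3 -0.2  1.1] [0.015 1.52  0.872 1.454]
```

The fit over both views gives a rod angle of 0.943 ± 0.015, with the pin at (600,317) in the top view matching the green 0.94 line. The rod is fine. Back to the bar.

Call:
apply_moves([
  {"delta_pos": [0, 0, -38], "delta_rot": [0, 0, 0], "jaw": -0.2},
  {"delta_pos": [0, 0, -38], "delta_rot": [0, 0, 0], "jaw": -0.2},
  {"delta_pos": [-10, 0, -30], "delta_rot": [0, 0, 0], "jaw": -0.2},
  {"delta_pos": [-20, 0, -30], "delta_rot": [0, 0, 0], "jaw": -0.2},
  {"delta_pos": [-20, 0, -30], "delta_rot": [0, 0, 0], "jaw": -0.2},
])

```text
t: 13.75
eef_pos: [0.4127, 0.0042, 0.4778]
orientation: [[-0.859, -0.215, 0.465], [-0.18, 0.977, 0.118], [-0.48, 0.018, -0.877]]
force: [1.3, -0.9, -1.1]
opening: 0.0369
```

```bash
python3 -c "
from h import *
todo([-.1,.0,.44],'bar',0)"
```

```text
t13.75 inc grasp now [-132.5  100.7  420.8] open 0.0369 F [ 1.3 -0.9 -1.1]
 shift [-69.8 -99.2   5.2]  turn [0.406 0.379 1.53 ]  shift in target axes [-99.7  63.7 -27.2] q [ -29.  -19.  101.   20.   77. -132.]
```

Call:
apply_moves([
  {"delta_pos": [0, 0, -3], "delta_rot": [0.029, 0.027, 0.11], "jaw": -0.2},
  {"delta_pos": [0, 0, -3], "delta_rot": [0.029, 0.027, 0.11], "jaw": -0.2},
  {"delta_pos": [0, 0, -3], "delta_rot": [0.029, 0.027, 0.11], "jaw": -0.2},
  {"delta_pos": [0, 0, -3], "delta_rot": [0.029, 0.027, 0.11], "jaw": -0.2},
  {"delta_pos": [0, 0, 0], "delta_rot": [0.029, 0.027, 0.11], "jaw": -0.2},
  {"delta_pos": [0, 0, 0], "delta_rot": [0.029, 0.027, 0.11], "jaw": -0.2},
  {"delta_pos": [0, 0, 0], "delta_rot": [0.029, 0.027, 0.11], "jaw": -0.2},
  {"delta_pos": [0, 0, 0], "delta_rot": [0.029, 0.027, 0.11], "jaw": -0.2},
  {"delta_pos": [0, 0, 0], "delta_rot": [0.029, 0.027, 0.11], "jaw": -0.2},
  {"delta_pos": [0, 0, 0], "delta_rot": [0.029, 0.027, 0.11], "jaw": -0.2},
  {"delta_pos": [0, 0, 0], "delta_rot": [0.029, 0.027, 0.11], "jaw": -0.2},
  {"delta_pos": [0, 0, 0], "delta_rot": [0.029, 0.027, 0.11], "jaw": -0.2},
])

```text
t: 14.75
eef_pos: [0.4102, 0.0033, 0.4996]
orientation: [[-0.355, 0.932, 0.072], [0.933, 0.358, -0.034], [-0.057, 0.055, -0.997]]
force: [-0.1, -0.1, 1.3]
opening: 0.0374
```

```bash
python3 -c "
from h import *
todo([.03,.0,.43],'bar',0)"
```

```text
t14.75 inc grasp now [-162.3   96.2  434.8] open 0.0374 F [-0.1 -0.1  1.3]
 shift [-126.5  178.8   21.7]  turn [0.059 0.053 0.148]  shift in target axes [-99.4 196.4   4.6] q [-15.  -6.  84.  -1.  97. -36.]
```

Call:
apply_moves([
  {"delta_pos": [-16, 22, 0], "delta_rot": [0.03, 0.026, 0.074], "jaw": -0.2},
  {"delta_pos": [-16, 22, 0], "delta_rot": [0.03, 0.026, 0.074], "jaw": -0.2},
  {"delta_pos": [-12, 26, 0], "delta_rot": [0, 0, 0], "jaw": -0.2},
  {"delta_pos": [-12, 26, 0], "delta_rot": [0, 0, 0], "jaw": -0.2},
  {"delta_pos": [-12, 26, 0], "delta_rot": [0, 0, 0], "jaw": -0.2},
  {"delta_pos": [-12, 26, 0], "delta_rot": [0, 0, 0], "jaw": -0.2},
  {"delta_pos": [-12, 26, 0], "delta_rot": [0, 0, 0], "jaw": -0.2},
])

```text
t: 15.33
eef_pos: [0.6077, -0.045, 0.5006]
orientation: [[-0.203, 0.979, -0.007], [0.979, 0.203, 0.003], [0.004, -0.006, -1.0]]
force: [-0.2, -0.5, 0.7]
opening: 0.0373
```

```bash
python3 -c "
from h import *
todo([.03,.0,.43],'bar',0)"
```

```text
t15.33 inc grasp now [ 15.8  10.  435.6] open 0.0373 F [-0.2 -0.5  0.7]
 shift [-9.6 14.   5.5]  turn [-0.006 -0.004 -0.012]  shift in target axes [-9.8 13.8  5.6] q [-15.  19.  55.   0. 106. -26.]
```

Call:
apply_moves([
  {"delta_pos": [-9, 13, 5], "delta_rot": [0, 0, -0.01], "jaw": -0.2},
  {"delta_pos": [-0.5, 1, 0], "delta_rot": [0, 0, 0], "jaw": -0.2},
  {"delta_pos": [0, 0, 0], "delta_rot": [0, 0, 0], "jaw": -0.2},
])

```text
t: 15.58
eef_pos: [0.6299, -0.0533, 0.4889]
orientation: [[-0.213, 0.977, -0.013], [0.977, 0.213, 0.005], [0.007, -0.012, -1.0]]
force: [0.1, 1.0, 0.2]
opening: 0.0374
```

```bash
python3 -c "
from h import *
todo([.03,.0,.345],'bar',0)"
```

```text
t15.58 inc grasp now [ 35.3  -2.6 423.9] open 0.0374 F [0.1 1.  0.2]
 shift [ 2.5 -5.1 79. ]  turn [-0.012 -0.007 -0.002]  shift in target axes [ 3.1 -6.  78.9] q [-15.  22.  53.   0. 106. -27.]
```

Call:
apply_moves([
  {"delta_pos": [2, -4, 15], "delta_rot": [-0.01, -0.006, 0], "jaw": -0.2},
  {"delta_pos": [0, -1, 20], "delta_rot": [0, 0, 0], "jaw": -0.2},
  {"delta_pos": [0, 0, 8], "delta_rot": [0, 0, 0], "jaw": -0.2},
  {"delta_pos": [0, 0, 0], "delta_rot": [0, 0, 0], "jaw": -0.2},
])

```text
t: 15.92
eef_pos: [0.6222, -0.0511, 0.4451]
orientation: [[-0.213, 0.977, -0.002], [0.977, 0.213, 0.001], [0.002, -0.001, -1.0]]
force: [-0.1, -1.0, -0.2]
opening: 0.0372
```

```bash
python3 -c "
from h import *
todo([.03,.0,.345],'bar',0)"
```

```text
t15.92 inc grasp now [ 29.    0.8 380.1] open 0.0372 F [-0.1 -1.  -0.2]
 shift [-0.7  1.  35.1]  turn [-0.001 -0.002 -0.002]  shift in target axes [-0.7  1.  35.1] q [-15.  20.  61.   0.  99. -27.]
```

Call:
apply_moves([
  {"delta_pos": [0, 1, 14], "delta_rot": [0, 0, 0], "jaw": -0.2},
  {"delta_pos": [0, 0, 12], "delta_rot": [0, 0, 0], "jaw": -0.2},
  {"delta_pos": [0, 0, 6], "delta_rot": [0, 0, 0], "jaw": -0.2},
  {"delta_pos": [0, 0, 0], "delta_rot": [0, 0, 0], "jaw": -0.2},
])

```text
t: 16.25
eef_pos: [0.6213, -0.0496, 0.4174]
orientation: [[-0.213, 0.977, 0.004], [0.977, 0.213, 0.0], [-0.0, 0.004, -1.0]]
force: [-0.3, -0.2, 0.0]
opening: 0.0372
```

```bash
python3 -c "
from h import *
todo([.03,.0,.345],'bar',0)"
```

```text
t16.25 inc grasp now [ 28.7   2.3 352.4] open 0.0372 F [-0.3 -0.2  0. ]
 shift [-2.3  1.5  7.4]  turn [ 0.004  0.    -0.002]  shift in target axes [-2.3  1.5  7.4] q [-15.  20.  65.   0.  95. -27.]
```

Call:
apply_moves([
  {"delta_pos": [-1, 0.5, 7], "delta_rot": [0, 0, 0], "jaw": -0.2},
  {"delta_pos": [0, 0, 2], "delta_rot": [0, 0, 0], "jaw": -1},
  {"delta_pos": [0, 0, 0], "delta_rot": [0, 0, 0], "jaw": -1},
  {"delta_pos": [0, 0, 0], "delta_rot": [0, 0, 0], "jaw": -1},
  {"delta_pos": [0, 0, 0], "delta_rot": [0, 0, 0], "jaw": -1},
], force=15)

```text
t: 16.67
eef_pos: [0.6223, -0.0504, 0.4118]
orientation: [[-0.213, 0.977, 0.009], [0.977, 0.213, -0.001], [-0.003, 0.008, -1.0]]
force: [0.3, -1.0, -0.8]
opening: 0.0151
```

```bash
python3 arc.py
```

```text
rel [-70.2   1.1 246.8] r 256.5 theta 1.092 F [ 0.1 -1.  -0.8] open 0.0151 t 16.6667
```

Call:
apply_moves([
  {"delta_pos": [0, 0, 0], "delta_rot": [0, 0, 0], "jaw": -1},
  {"delta_pos": [0, 0, 0], "delta_rot": [0, 0, 0], "jaw": -1},
])

```text
t: 16.83
eef_pos: [0.622, -0.0505, 0.4119]
orientation: [[-0.213, 0.977, 0.008], [0.977, 0.213, -0.001], [-0.003, 0.007, -1.0]]
force: [1.2, 0.5, -1.7]
opening: 0.0117
```

```bash
python3 arc.py
```

```text
rel [-70.6   1.1 246.9] r 256.8 theta 1.091 F [ 1.3  0.2 -1.7] open 0.0117 t 16.8333
```

Call:
apply_moves([
  {"delta_pos": [0, -7, 2.2], "delta_rot": [0, 0, 0], "jaw": -1},
  {"delta_pos": [0, -7, 2.4], "delta_rot": [0, 0, 0], "jaw": -1},
  {"delta_pos": [0, -7, 2.7], "delta_rot": [0, 0, 0], "jaw": -1},
  {"delta_pos": [0, -7, 2.9], "delta_rot": [0, 0, 0], "jaw": -1},
  {"delta_pos": [0, -6, 2.8], "delta_rot": [0, 0, 0], "jaw": -1},
])

```text
t: 17.25
eef_pos: [0.588, -0.0579, 0.399]
orientation: [[-0.214, 0.977, 0.014], [0.977, 0.214, -0.001], [-0.004, 0.014, -1.0]]
force: [0.9, -0.7, 0.3]
opening: 0.0112
```

```bash
python3 arc.py
```

```text
rel [-105.     1.1  234. ] r 256.5 theta 0.948 F [ 0.7 -0.8  0.3] open 0.0112 t 17.25
```

Call:
apply_moves([
  {"delta_pos": [0, -4, 1.8], "delta_rot": [0, 0, 0], "jaw": -1},
  {"delta_pos": [0, -4, 1.9], "delta_rot": [0, 0, 0], "jaw": -1},
  {"delta_pos": [0, -3, 1.5], "delta_rot": [0, 0, 0], "jaw": -1},
])

```text
t: 17.5
eef_pos: [0.5748, -0.0608, 0.3925]
orientation: [[-0.214, 0.977, 0.014], [0.977, 0.214, -0.001], [-0.004, 0.013, -1.0]]
force: [1.1, 0.4, -0.6]
opening: 0.0116
```

```bash
python3 arc.py
```

```text
rel [-118.5    1.1  227.5] r 256.5 theta 0.889 F [ 1.1  0.2 -0.6] open 0.0116 t 17.5
```

Call:
apply_moves([
  {"delta_pos": [0, -2, 1], "delta_rot": [0, 0, 0], "jaw": -1},
  {"delta_pos": [0, -2, 1], "delta_rot": [0, 0, 0], "jaw": -1},
])

```text
t: 17.67
eef_pos: [0.5711, -0.0617, 0.3907]
orientation: [[-0.213, 0.977, 0.017], [0.977, 0.213, -0.001], [-0.004, 0.016, -1.0]]
force: [9.1, 3.3, 4.0]
opening: 0.0115
```

```bash
python3 arc.py; python3 - <<'E'
from h import *
c=np.mean([env.get_image("scene")["color"] for _ in range(4)],0).astype(np.uint8)
save({"color":c},"s5.png",(250,150,350,240),8)
E
```

```text
rel [-122.1    1.   225.7] r 256.6 theta 0.873 F [9.6 1.3 4. ] open 0.0115 t 17.6667
```

View pics/s5.png

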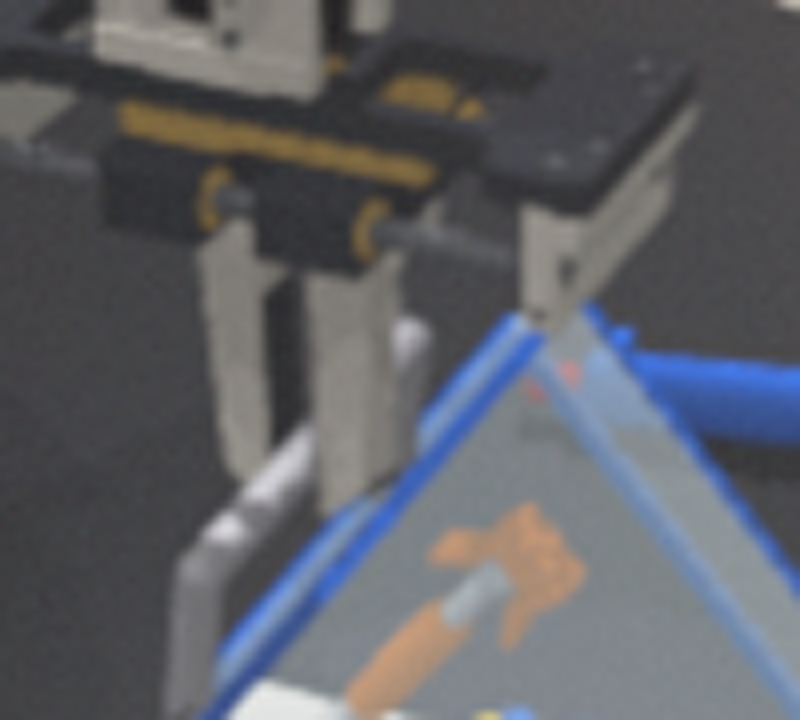

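The rod's end has gone into the orange bracket at crop (505,560), and the contact force rose to 10 N at about 0.86. I'll release and retreat straight up.

Call:
apply_moves([
  {"delta_pos": [0, 0, 0], "delta_rot": [0, 0, 0], "jaw": -0.3},
  {"delta_pos": [0, 0, 0], "delta_rot": [0, 0, 0], "jaw": -0.3},
  {"delta_pos": [0, 0, 0], "delta_rot": [0, 0, 0], "jaw": -0.3},
  {"delta_pos": [0, 0, 0], "delta_rot": [0, 0, 0], "jaw": -0.3},
  {"delta_pos": [0, 0, -15], "delta_rot": [0, 0, 0], "jaw": -0.3},
  {"delta_pos": [0, 0, -30], "delta_rot": [0, 0, 0], "jaw": -0.3},
  {"delta_pos": [0, 0, -35], "delta_rot": [0, 0, 0], "jaw": -0.3},
  {"delta_pos": [0, -30, -20], "delta_rot": [0, 0, 0], "jaw": -0.3},
  {"delta_pos": [0, -30, 0], "delta_rot": [0, 0, 0], "jaw": -0.3},
  {"delta_pos": [0, 0, 0], "delta_rot": [0, 0, 0], "jaw": -0.3},
  {"delta_pos": [0, 0, 0], "delta_rot": [0, 0, 0], "jaw": -0.3},
  {"delta_pos": [0, 0, 0], "delta_rot": [0, 0, 0], "jaw": -0.3},
])

```text
t: 18.87
eef_pos: [0.5066, -0.0755, 0.49]
orientation: [[-0.213, 0.977, -0.004], [0.977, 0.213, -0.0], [0.0, -0.004, -1.0]]
force: [0.1, -0.2, -0.3]
opening: 0.0324
```

Call:
apply_moves([
  {"delta_pos": [0, 0, 0], "delta_rot": [0, 0, 0], "jaw": -0.3},
  {"delta_pos": [0, 0, 0], "delta_rot": [0, 0, 0], "jaw": -0.3},
  {"delta_pos": [0, 0, 0], "delta_rot": [0, 0, 0], "jaw": -0.3},
  {"delta_pos": [0, 0, 0], "delta_rot": [0, 0, 0], "jaw": -0.3},
  {"delta_pos": [0, 0, 0], "delta_rot": [0, 0, 0], "jaw": -0.3},
  {"delta_pos": [0, 0, 0], "delta_rot": [0, 0, 0], "jaw": -0.3},
  {"delta_pos": [0, 0, 0], "delta_rot": [0, 0, 0], "jaw": -0.3},
  {"delta_pos": [0, 0, 0], "delta_rot": [0, 0, 0], "jaw": -0.3},
  {"delta_pos": [0, 0, 0], "delta_rot": [0, 0, 0], "jaw": -0.3},
  {"delta_pos": [0, 0, 0], "delta_rot": [0, 0, 0], "jaw": -0.3},
  {"delta_pos": [0, 0, 0], "delta_rot": [0, 0, 0], "jaw": -0.3},
  {"delta_pos": [0, 0, 0], "delta_rot": [0, 0, 0], "jaw": -0.3},
])

```text
t: 19.87
eef_pos: [0.5094, -0.075, 0.4858]
orientation: [[-0.214, 0.977, -0.01], [0.977, 0.214, 0.002], [0.005, -0.01, -1.0]]
force: [0.1, -0.0, -0.3]
opening: 0.0326
```

```bash
python3 arc.py; python3 - <<'E'
from h import *
im=env.get_image("scene");c=np.mean([env.get_image("scene")["color"] for _ in range(4)],0).astype(np.uint8)
save({"color":c},"s6.png",(190,120,390,270),4)
lid=lambda a,h,y,th:W([.1-a*np.cos(th)+h*np.sin(th),y,.1+a*np.sin(th)+h*np.cos(th)])
for t in (.8,.86,.92): print(t,((proj(im,[lid(.245,.05,.06,t),lid(.245,.05,-.06,t),lid(.17,.01,.081,t)])-[190,120])*4).round().tolist())
E
```

```text
rel [-186.9    1.9  320.8] r 371.3 theta 0.842 F [ 0.1 -0.  -0.3] open 0.0326 t 19.8667
0.8 [[420.0, 297.0], [315.0, 413.0], [478.0, 411.0]]
0.86 [[442.0, 289.0], [337.0, 406.0], [490.0, 405.0]]
0.92 [[464.0, 284.0], [360.0, 401.0], [504.0, 399.0]]
```

View pics/s6.png

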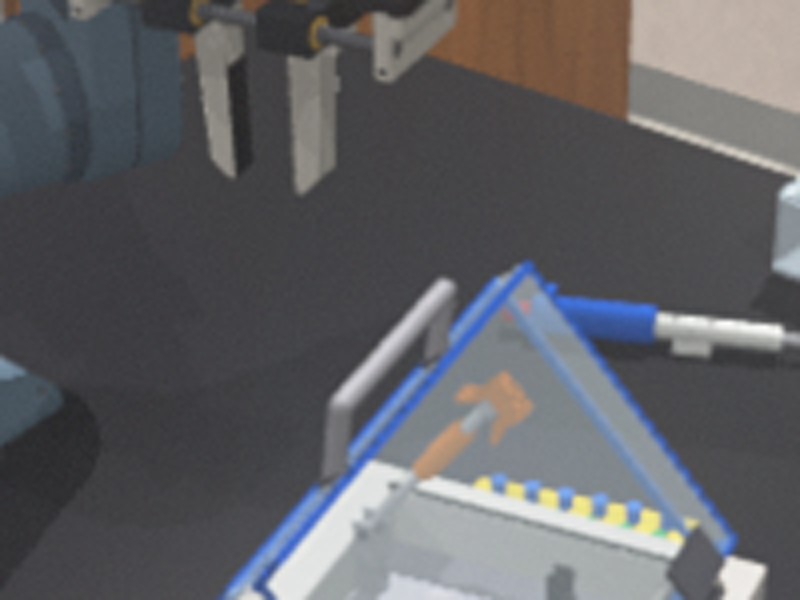

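The bar ends are at (446,287) and (340,405), matching 0.86 (predicted (442,289) and (337,406)). The rod end sits in the bracket at about (490,405). The lid has held for over a second with the gripper clear, so I'm handing in.

```bash
python3 -c "
from rig import env
env.close_job()"
```

```text
the job is handed in; nothing more can be done
```

The lid is now propped open on the rod, with the rod's bent end in the orange slot. The gripper has let go and is clear of everything. I handed the job in at about 20 s of the 64 s limit.

1. **Lid up:** I lifted the lid by its bar to the hard stop, pressing to about 30 N there. It stayed up when I released it.
2. **Rod out:** I swung the rod out of its clip. The gripper's own position read 0.92 when the camera showed about 0.87, because the sleeve sat low in the pads. I corrected by camera, and a fit over both views then gave 0.943 ± 0.015.
3. **Lid down:** I gripped the bar again and lowered the lid until the rod took the load, about 10 N at about 0.86.

**Last checks:** About two seconds after release, the bar's image position matched a lid angle of 0.86 to 0.87. The rod end showed in the bracket, and the tool force was near zero. I saw no contact with the microplates or the other bench items. I did not measure their positions again, and the last picture does not show all of them.

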